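Put the balance's check weights back in their case

ROBOT

A 6-joint arm with a two-finger parallel gripper is mounted at the origin on a cart in front of the work surface, level with it; the furniture and walls round the work are solid. World frame = base frame: x ahead of the robot, y to its left, z up, the work surface at z = 0. Lengths are in m, angles in rad, forces in N, time in s.
With the tool pointing down it reaches from about 0.375 to 0.9 m from the base axis. Payload 3.1 kg.
Tool frame: the origin (TCP) lies on the centre line of the jaws, within the pads' length; the fingertips stand 22 mm ahead of it and the grasp point (between the pads) lies 3 mm ahead of it; z points along the fingers, y is the line along which they close (so a half turn about z gives the same grasp; the last joint's range is limited). The gripper opens to 85 mm and grips with 20 to 120 N. Pads are 22 mm wide; open, the fingers measure 114 mm over their backs; the gripper's body (76 mm by 85 mm) begins 54 mm behind the grasp point. The pads swing forward as they close: fully open they stand 13 mm farther back than shut.
Start: joints at [1.077, 0.527, 1.433, -0, 1.181, -0.178], TCP at [0.194, 0.594, 0.253] pointing down, gripper open.
Joint ranges: [-3.08, 3.08], [-0.75, 2.2], [0.22, 2.44], [-1.43, 4.57], [0, 2.65], [-2.85, 2.85]. Speed limits (rad/s): [2.79, 2.79, 3.14, 3.14, 3.14, 3.14].

INTERFACE

Orientations are given as a unit quaternion [x, y, z, w].
In Python, from station import sense, eyes, job gives the robot as it stands.
- The arm moves only by the shell command python3 -m pendant 'ROWS' [FORCE]. ROWS is rows parted by semicolons, their numbers by spaces, 1 to 20 of them, each of 5 numbers: dx, dy, dz in m, then a turn about the tool's z in rad, then the opening from 0.0 (shut) to 1.0 (fully open); each row is the pose to reach, as a shift and turn from the pose commanded when the command began, along the tool's axes at that moment; what a row does not reach only later rows make up. A row lasts 1/10 s, in which the tool goes at most 0.05 m and 0.15 rad, less where a joint would pass 70% of its speed; a pose out of reach is approached as far as the arm can. The fingers move at their own pace and stop on an object; FORCE is the grip in N (left out, the last holds). Time passes only in rows, so rows that do not move let the fingers close. It prints the time, the measured TCP pose, the force, the opening and the grip force at its end.
- sense(): the state, without advancing time (a new reading comes with each control period).
- eyes.snapshot(name): name is "scene" or "top"; returns a dict with "pixels" (480x640x3 uint8, red, green, blue), "range_z" (480x640 float32, m along the optical axis (not along the pixel's ray), 0 where there is no reading), "fov_y" (degrees; the focal length in pixels is half the picture's height over the tangent of half this angle, whatever the lens; pixels are square), "cx", "cy" (the principal point, pixels), "R" (3x3) and "t" (3): a world point X has camera coordinates R X + t. Camera axes: x right, y down, z forward; pixel columns grow to the right and rows downward; lengths in m; the calibration is good to about 2 mm. A picture is of the moment at which its call begins.
- job.sign_off(): hands the job in; it is judged then, once.
The state is a dict: "t": time; "q": joint angles; "qd": joint speeds; "tau": joint torques, N m; "tcp_pos": TCP position; "tool_rot": TCP orientation; "force": force on the tool from outside, world axes, zero at the start; "ft_torque": the same for the moment, N m; "finger_gap": opening from 0.0 (shut) to 1.0 (fully open); "gripper_force": force on a finger pad.
Only numpy, scipy, OpenCV 4.12 (cv2) and the standard library are available. Lean on these libraries where they do the work, as an engineer would, in place of code of your own. Each camera call takes 0.05 s, during which the arm holds its last target. There are 200 camera calls.

TASK

The balance check is finished: open the clear lid of the weight case, put each of the four steel weights (one still stands on the balance pan, three on the mat) upright and fully down into the well bored to its size, largest in the largest and so on, and then close the lid fully. Do not knock any weight over.

Things in the scene. Friction and masses are not known exactly. Their poses are not given: they have to be found in the camera images.
- weight_large: The largest of four polished steel check weights (500 g): an upright cylinder 40 mm across, 66 mm high in all; the top 8 mm is a round grip knob 26 mm across, on a narrower neck about 6 mm high below it (shoulder 50 mm above the underside). Origin: centre of its underside; z up. It stands on the round steel pan (120 mm across, top 70 mm above the worktop) of the balance.
- weight_medium: The second largest of four polished steel check weights (200 g): an upright cylinder 31 mm across, 52 mm high in all; the top 8 mm is a round grip knob 20 mm across, on a narrower neck about 6 mm high below it (shoulder 36 mm above the underside). Origin: centre of its underside; z up. It stands on a grey mat 3 mm thick, on the worktop.
- weight_small: The second smallest of four polished steel check weights (100 g): an upright cylinder 24 mm across, 41 mm high in all; the top 8 mm is a round grip knob 16 mm across, on a narrower neck about 6 mm high below it (shoulder 25 mm above the underside). Origin: centre of its underside; z up. It stands on a grey mat 3 mm thick, on the worktop.
- weight_tiny: The smallest of four polished steel check weights (50 g): an upright cylinder 18 mm across, 32 mm high in all; the top 8 mm is a round grip knob 12 mm across, on a narrower neck about 6 mm high below it (shoulder 16 mm above the underside). Origin: centre of its underside; z up. It stands on a grey mat 3 mm thick, on the worktop.
- well_large: The largest of four round wells in the weight case: 47 mm across (mouth widened by a 3.5 mm chamfer), 22 mm deep, in a white block 80 x 70 mm. Origin: centre of the well's floor; the block's top is 34 mm above the worktop. z up, y along the row, x towards the case's hinge. The four blocks stand side by side, 70 mm apart, in any order; at the start seen through the clear lid.
- well_medium: The second largest of four round wells in the weight case: 38 mm across (mouth widened by a 3.5 mm chamfer), 19 mm deep, in a white block 80 x 70 mm. Origin: centre of the well's floor; the block's top is 34 mm above the worktop. z up, y along the row, x towards the case's hinge. The four blocks stand side by side, 70 mm apart, in any order; at the start seen through the clear lid.
- well_small: The second smallest of four round wells in the weight case: 31 mm across (mouth widened by a 3.5 mm chamfer), 16 mm deep, in a white block 80 x 70 mm. Origin: centre of the well's floor; the block's top is 34 mm above the worktop. z up, y along the row, x towards the case's hinge. The four blocks stand side by side, 70 mm apart, in any order; at the start seen through the clear lid.
- well_tiny: The smallest of four round wells in the weight case: 25 mm across (mouth widened by a 3.5 mm chamfer), 13 mm deep, in a white block 80 x 70 mm. Origin: centre of the well's floor; the block's top is 34 mm above the worktop. z up, y along the row, x towards the case's hinge. The four blocks stand side by side, 70 mm apart, in any order; at the start seen through the clear lid.
- lid_tab (a point): Grey grip tab at the middle of the clear lid's top front edge, 24 mm wide (along the case's y), 10 mm thick, 32 mm out from the front wall. Point: 20 mm out, mid width and thickness; 84 mm above the worktop when shut. Axes turn with the lid; shut, they are the wells' axes. The hinge line (along y) passes 114 mm along this point's +x and 48 mm along its -z.
- case_lid (a joint): Lid angle, rad: 0 shut, grows as the front rises and swings away from the robot, stop at 2.0. Stiff hinge: it stays where left; 2 to 3 N at the tab move it. Starts shut or slightly ajar. The case is fixed, 290 x 90 mm; its grey base is 36 mm high; the lid, a clear box 54 mm high on it, brings it to 90 mm.
Not all that is in view belongs to the job. What is shaped like the weight_medium but brown or yellow is not meant.

How it is judged:
By the outcome, as a careful person would: the job done as asked, in the order asked, and still so for the second after the job is handed in, with the robot touching nothing.
It also fails if it takes over 147 s, if anything falls off the work surface, if the arm or the gripper's body presses on something with over 40 N, if the wrist force passes 120 N, or if a joint passes its speed limit or range.

## Working session

There is one attempt and no reset: what is moved stays moved. The work goes in short steps, Python scripts to look and compute and a shell command to move; the robot and the scene stay as the last step left them, time stands still between calls to the robot, and variables do not carry over. Pictures are saved under pics/ and viewed, at most 14 in all, crops included, and the job is handed in when it is done.

```bash
ls; mkdir -p pics; python3 - <<'E'
from station import sense, eyes
import cv2, numpy as np, pickle
s=sense(); print({k:np.round(v,3) for k,v in s.items()})
for n in("scene","top"):
    d=eyes.snapshot(n); pickle.dump(d,open(f"{n}0.pkl","wb"))
    print(n,d["fov_y"],d["cx"],d["cy"],np.round(d["R"],3).tolist(),np.round(d["t"],3))
    cv2.imwrite(f"pics/{n}0.png",d["pixels"][:,:,::-1])
E
```

```text
pics
{'t': np.float64(0.0), 'q': array([ 1.076,  0.528,  1.434,  0.   ,  1.181, -0.178]), 'qd': array([ 0.   ,  0.001,  0.001, -0.   , -0.001,  0.001]), 'tau': array([ 1.0000e-03, -4.4235e+01, -1.7803e+01, -0.0000e+00,  9.0000e-03,
       -0.0000e+00]), 'tcp_pos': array([0.194, 0.594, 0.252]), 'tool_rot': array([ 0.157,  0.988, -0.001, -0.   ]), 'force': array([-0.338,  0.383,  0.155]), 'ft_torque': array([-0.012, -0.02 ,  0.02 ]), 'gripper_force': np.float64(0.0), 'finger_gap': np.float64(0.999)}
scene 52.21865630569643 318.7220838129301 233.86994840753673 [[0.826, -0.563, -0.011], [-0.41, -0.588, -0.698], [0.387, 0.581, -0.716]] [-0.371  0.269  0.974]
top 51.77952495849692 313.8125845016046 242.34265361510478 [[0.006, -1.0, -0.013], [-0.997, -0.005, -0.078], [0.078, 0.013, -0.997]] [0.053 0.518 1.475]
```

View pics/scene0.png

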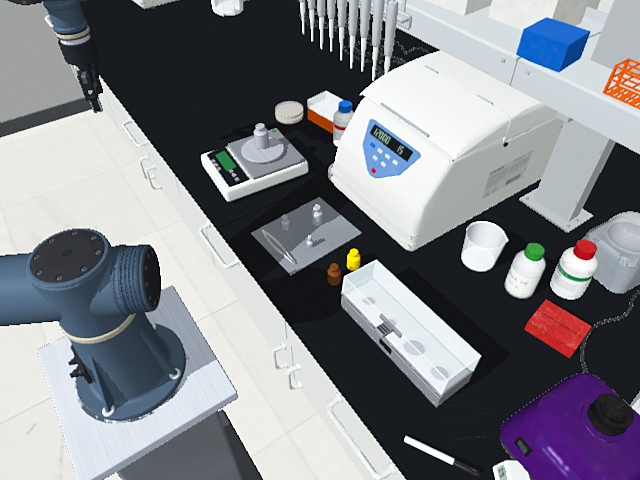

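View pics/top0.png

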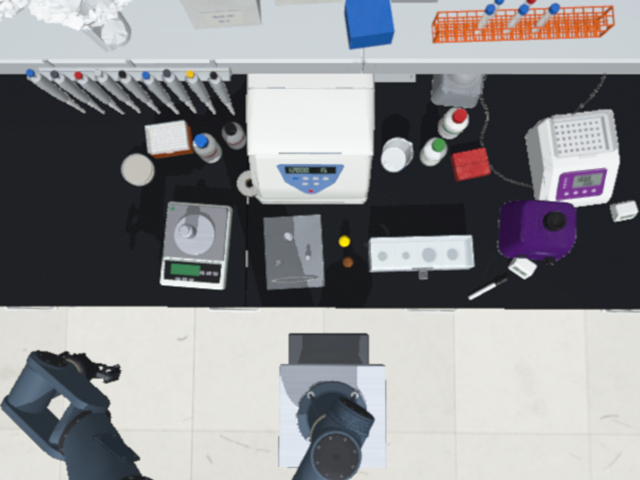

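Scene: the balance with the large weight is at (262,145). The mat at (305,232) holds three steel weights, with the brown (334,273) and yellow (353,258) decoys beside it. The clear case is at (410,330). In the top view the case is at (421,253) and its tab at (423,274).

```bash
python3 - <<'E'
import cv2, numpy as np, pickle
t=pickle.load(open("top0.pkl","rb"))["pixels"][:,:,::-1]; s=pickle.load(open("scene0.pkl","rb"))["pixels"][:,:,::-1]
r=lambda im,w,h:cv2.resize(im,(w,h),interpolation=cv2.INTER_CUBIC)
a=r(t[205:295,255:355],400,360); b=r(t[225:285,360:480],400,200); e=r(s[190:290,240:370],390,300); f=r(s[255:405,335:485],390,300)
c=np.zeros((600,800,3),np.uint8); c[:360,:400]=a;c[380:580,:400]=b;c[:300,405:795]=e;c[300:600,405:795]=f
cv2.imwrite("pics/crop0.png",c)
E
```

```text
(no output)
```

View pics/crop0.png

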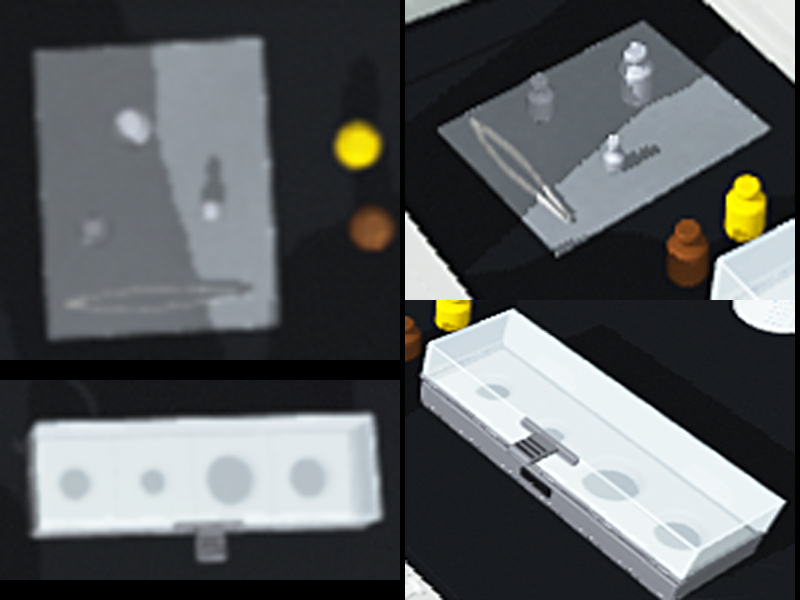

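Candidates, listed as top-view pixel / scene pixel:
- Medium steel: (288,236) / (317,214).
- Small steel: (278,262) / (285,222).
- Tiny steel: (308,257) / (309,241).
- Large steel: on the pan, (186,231).
- Rejected: yellow decoy at (344,241) and brown at (348,262).

The wells run from +y to −y as small (378), tiny (398), large (417), medium (437).

```bash
cat > h.py <<'E'
import numpy as np, pickle, cv2
def cam(d):
    return 240/np.tan(np.radians(d["fov_y"])/2), np.array(d["R"]), np.array(d["t"])
def cloud(d):
    f,R,t=cam(d); z=d["range_z"].astype(float); v,u=np.mgrid[:480,:640]
    P=np.stack([(u-d["cx"])/f*z,(v-d["cy"])/f*z,z],-1)-t
    W=P@R; W[z==0]=np.nan; return W
def ray(d,u,v):
    f,R,t=cam(d); return -R.T@t, R.T@np.array([(u-d["cx"])/f,(v-d["cy"])/f,1])
def plane(d,u,v,z):
    o,r=ray(d,u,v); return o+r*(z-o[2])/r[2]
def proj(d,X):
    f,R,t=cam(d); c=R@np.array(X)+t; return np.array([d["cx"]+f*c[0]/c[2],d["cy"]+f*c[1]/c[2]])
def tri(p):
    A=np.zeros((3,3));b=np.zeros(3)
    for d,u,v in p:
        o,r=ray(d,u,v); r=r/np.linalg.norm(r); M=np.eye(3)-np.outer(r,r); A+=M;b+=M@o
    return np.linalg.solve(A,b)
E
python3 - <<'E'
from h import *
np.set_printoptions(precision=4,suppress=True)
T=pickle.load(open("top0.pkl","rb"));S=pickle.load(open("scene0.pkl","rb"))
ct,cs=cloud(T),cloud(S)
for n,a,b in(("med",(288,236),(317,214)),("small",(278,262),(285,222)),("tiny",(308,257),(309,241)),("large",(186,231),(262,130))):
    print(n,"tri",tri([(T,*a),(S,*b)]))
    for d,c,p in(("top",ct,a),("scene",cs,b)):
        w=c[p[1]-12:p[1]+13,p[0]-10:p[0]+11].reshape(-1,3); zf=0.073 if n=="large" else .003
        m=w[(w[:,2]>zf+.006)]; print(d,len(m),m.min(0) if len(m) else'',m.max(0)if len(m) else'', np.nanmedian(w[:,2]))
# case
for d,c,nm in((T,ct,"top"),(S,cs,"scene")):
    m=(c[...,2]>.015)&(c[...,1]<-.03)&(c[...,1]>-.36)&(c[...,0]<.62)&(c[...,0]>.35)
    w=c[m]; print(nm,len(w),w.min(0),w.max(0)); print(np.histogram(w[:,2],bins=np.arange(.01,.12,.01)))
E
```

```text
med tri [0.5355 0.1334 0.031 ]
top 104 [0.5038 0.1042 0.009 ] [0.5713 0.1626 0.0609] 0.0036354492378064046
scene 198 [0.519  0.1199 0.0101] [0.5508 0.1491 0.058 ] 0.004726385776401709
small tri [0.4578 0.1631 0.0224]
top 76 [0.4247 0.1337 0.0091] [0.4917 0.1949 0.0492] 0.003811869868502799
scene 114 [0.4463 0.1509 0.0092] [0.4846 0.1833 0.0484] 0.0034398185815003707
tiny tri [0.4723 0.0734 0.0222]
top 45 [0.4375 0.0426 0.0091] [0.5103 0.1036 0.0411] 0.0035790994089260307
scene 62 [0.4659 0.0671 0.0094] [0.4824 0.0871 0.0372] 0.003340548058623161
large tri [0.5426 0.4148 0.1238]
top 197 [0.5226 0.3997 0.0793] [0.5613 0.4394 0.1422] 0.07301303623105021
scene 255 [0.5225 0.3989 0.0831] [0.564  0.4385 0.1391] 0.0724831424082189
top 3249 [ 0.4115 -0.36    0.0158] [ 0.5367 -0.0309  0.1079]
(array([   7,   16,   64,   74,  110,   45,   27,  364, 2311,  231]), array([0.01, 0.02, 0.03, 0.04, 0.05, 0.06, 0.07, 0.08, 0.09, 0.1 , 0.11]))
scene 7581 [ 0.409 -0.36   0.015] [ 0.5379 -0.03    0.1047]
(array([ 149,  344,  485,  191,  421,  303,  296,  548, 4735,  109]), array([0.01, 0.02, 0.03, 0.04, 0.05, 0.06, 0.07, 0.08, 0.09, 0.1 , 0.11]))
```

```bash
cat >> h.py <<'E'
from scipy.optimize import least_squares
from scipy.spatial import cKDTree
SPEC=dict(large=(.020,.050,.066,.013),medium=(.0155,.036,.052,.010),small=(.012,.025,.041,.008),tiny=(.009,.016,.032,.006))
def weight(ds,n,xy,base):
    R,sh,H,k=SPEC[n]; xy=np.array(xy)
    W=np.concatenate([cloud(d).reshape(-1,3) for d in ds]); W=W[~np.isnan(W[:,2])]
    z=W[:,2]-base; W=W[(np.hypot(*(W[:,:2]-xy).T)<R+.010)]; z=W[:,2]-base
    top=W[(z>H-.005)&(z<H+.006)]; body=W[(z>.006)&(z<sh-.003)]
    # body: side points at radius R ; knob top: centroid
    f=lambda c:np.r_[np.hypot(*(body[:,:2]-c).T)-R]
    c=least_squares(f,xy,loss="soft_l1",f_scale=.001).x
    return c,top[:,:2].mean(0),(top[:,:2].min(0)+top[:,:2].max(0))/2,len(top),len(body),np.median(top[:,2])
E
python3 - <<'E'
from h import *
np.set_printoptions(precision=4,suppress=True)
T=pickle.load(open("top0.pkl","rb"));S=pickle.load(open("scene0.pkl","rb"))
for n,xy,b in(("medium",(.5355,.1334),.003),("small",(.4578,.163),.003),("tiny",(.4723,.0734),.003),("large",(.5426,.419),.07)):
    for nm,ds in(("T",[T]),("S",[S])): print(n,nm,*weight(ds,n,xy,b))
ct,cs=cloud(T),cloud(S)
for nm,c in(("T",ct),("S",cs)):
    m=(c[...,2]>.08)&(c[...,1]<-.09)&(c[...,1]>-.36)&(c[...,0]<.545)&(c[...,0]>.44)
    w=c[m]; A=np.c_[w[:,:2],np.ones(len(w))]
    for i in range(3):
        p=np.linalg.lstsq(A,w[:,2],rcond=None)[0]; k=abs(A@p-w[:,2])<.004; A,w=A[k],w[k]
    r=cv2.minAreaRect((w[:,:2]*1000).astype(np.float32)); print(nm,p,len(w),r, w.min(0),w.max(0))
    m=(c[...,1]<-.09)&(c[...,1]>-.36)&(c[...,0]<.445)&(c[...,2]>.06)&(c[...,0]>.39); w=c[m]
    print("tab",w.min(0),w.max(0),np.median(w,0),len(w))
# grey discs of the wells in top image
im=T["pixels"][225:285,360:480]; g=cv2.cvtColor(im,cv2.COLOR_RGB2GRAY)
big=cv2.resize(g,None,fx=4,fy=4,interpolation=cv2.INTER_CUBIC)
m=((big>140)&(big<208)).astype(np.uint8)
for c in cv2.findContours(m,cv2.RETR_LIST,cv2.CHAIN_APPROX_NONE)[0]:
    a=cv2.contourArea(c)
    if 300<a<5000:
        (x,y),(w,h),_=cv2.minAreaRect(c); u,v=360+x/4-.375,225+y/4-.375
        print("disc",u,v,w/4,h/4,a,plane(T,u,v,.034),plane(T,u,v,.012))
E
```

```text
medium T [0.5352 0.1368] [0.535  0.1366] [0.535  0.1362] 29 27 0.054635043349986694
medium S [0.5365 0.1384] [0.535  0.1359] [0.5352 0.1362] 40 93 0.05429413006402025
small T [0.4581 0.1628] [0.4571 0.1623] [0.4568 0.1631] 19 16 0.0445901643747037
small S [0.4584 0.1645] [0.4575 0.1622] [0.4571 0.1625] 28 40 0.04397787710714291
tiny T [0.472  0.0767] [0.4736 0.0768] [0.4741 0.0771] 12 8 0.0341576952389406
tiny S [0.4748 0.0781] [0.4731 0.0763] [0.4735 0.0769] 19 16 0.03392752180938692
large T [0.543  0.4208] [0.5423 0.4194] [0.5417 0.4201] 63 67 0.13618798246126043
large S [0.5438 0.4223] [0.5421 0.4187] [0.542  0.4193] 53 182 0.13571651085898456
T [-0.0902 -0.0036  0.1373] 2232 ((484.5116882324219, -234.6486053466797), (91.66378784179688, 252.94622802734375), 1.7817199230194092) [ 0.44   -0.36    0.0866] [ 0.5329 -0.107   0.1022]
tab [ 0.4115 -0.3597  0.0603] [ 0.445  -0.1098  0.1079] [ 0.4395 -0.2422  0.0964] 329
S [-0.0904 -0.0023  0.1376] 4589 ((485.99505615234375, -234.00076293945312), (93.51654815673828, 253.8564453125), 1.3165230751037598) [ 0.44   -0.3599  0.0868] [ 0.5346 -0.1068  0.1008]
tab [ 0.409 -0.36   0.06 ] [ 0.445  -0.1079  0.1047] [ 0.4395 -0.2498  0.0863] 1561
disc 405.4500045776367 255.02500343322754 7.043613910675049 6.708203315734863 592.5 [ 0.4801 -0.2183  0.034 ] [ 0.4813 -0.2221  0.012 ]
disc 382.0 255.75 8.75 8.75 955.0 [ 0.4776 -0.1484  0.034 ] [ 0.4787 -0.1512  0.012 ]
disc 451.875 253.875 11.0 10.5 1479.5 [ 0.4843 -0.3565  0.034 ] [ 0.4855 -0.3623  0.012 ]
disc 428.43750762939453 254.43750381469727 14.318912506103516 13.788581848144531 2436.5 [ 0.4822 -0.2868  0.034 ] [ 0.4835 -0.2916  0.012 ]
```

Medium, small, tiny and large sit at about (.535,.136), (.457,.162), (.4735,.0768) and (.542,.4195). The lid is ajar by about 0.09 rad. I'll move over the tab with the jaws along the case's y axis.

```bash
cat >> h.py <<'E'
from scipy.spatial.transform import Rotation as Ro
def go(*pts):
    from station import sense
    s=sense(); R=Ro.from_quat(s["tool_rot"]).as_matrix()
    print("t",round(s["t"],1),"tcp",np.round(s["tcp_pos"],4),"yaw",round(np.arctan2(R[1,1],R[0,1]),3),"q",np.round(s["q"],2),"F",np.round(s["force"],1))
    for p in pts: d=np.array(p)-s["tcp_pos"]; print(np.round(p,4),"->",np.round(R.T@d,4),"rows",np.ceil(np.linalg.norm(d)/.05))
E
python3 -m pendant '-.366 -.295 0 -.15 .7;-.366 -.295 0 -.35 .7;-.366 -.295 0 -.35 .7;-.366 -.295 0 -.35 .7;-.366 -.295 0 -.35 .7;-.366 -.295 0 -.35 .7;-.366 -.295 0 -.35 .7;-.366 -.295 0 -.35 .7;-.366 -.295 0 -.35 .7;-.481 -.736 0 -.35 .7;-.481 -.736 0 -.35 .7;-.481 -.736 0 -.35 .7;-.481 -.736 0 -.35 .7;-.481 -.736 0 -.35 .7;-.481 -.736 0 -.35 .7;-.481 -.736 0 -.35 .7;-.481 -.736 0 -.35 .7;-.481 -.736 0 -.35 .7;-.481 -.736 0 -.35 .7;-.481 -.736 0 -.35 .7' 40
python3 - <<'E'
from h import *
go((.4235,-.2545,.25),(.4235,-.2545,.107))
# tab in both views, from depth near the predicted place
for n in("top","scene"):
    d=pickle.load(open(n+"0.pkl","rb")); c=cloud(d); w=c[(c[...,0]<.434)&(c[...,0]>.40)&(c[...,2]>.07)&(abs(c[...,1]+.2545)<.03)]
    print(n,len(w),w.min(0),w.max(0),w.mean(0))
E
```

```text
t: 2.1
tcp_pos: [0.4229, -0.2589, 0.2531]
tool_rot: [-0.015, 1.0, -0.001, 0.001]
force: [0.5, 1.4, -0.1]
finger_gap: 0.699
gripper_force: 0.0
t 2.1 tcp [ 0.4229 -0.2589  0.2531] yaw 1.6 q [-0.77  0.35  1.75 -0.    1.03 -2.37] F [ 0.5  1.4 -0.1]
[ 0.4235 -0.2545  0.25  ] -> [-0.0007  0.0044  0.0031] rows 1.0
[ 0.4235 -0.2545  0.107 ] -> [-0.0006  0.0047  0.1461] rows 3.0
top 67 [ 0.41145818 -0.26602713  0.09093355] [ 0.43152837 -0.24331213  0.10790661] [ 0.42178725 -0.25453253  0.09876183]
scene 169 [ 0.40897631 -0.26698654  0.08957193] [ 0.43375071 -0.24310778  0.10465044] [ 0.4200748  -0.25603318  0.09833304]
```

```bash
python3 -m pendant '0 .004 .05 0 .6;0 .004 .1 0 .6;0 .004 .146 0 .6;0 .004 .146 0 .6;0 .004 .146 0 .0;0 .004 .146 0 0;0 .004 .146 0 0;0 .004 .146 0 0;0 .004 .146 0 0' 40
python3 - <<'E'
from h import *
import math
from station import sense
go()
p=sense()["tcp_pos"]; ex=np.array([1,.031,0])
r=.1237;a0=math.atan2(48,114); th0=.09
for th in(.3,.5,.7,.9,1.1,1.3,1.5,1.7,1.85,1.95,2.0):
    dx=-r*(math.cos(th+a0)-math.cos(th0+a0)); dz=r*(math.sin(th+a0)-math.sin(th0+a0)); print(th,"row dx %.3f dz %.3f"%(-dx,-dz))
E
```

```text
t: 3.0
tcp_pos: [0.4248, -0.2552, 0.1115]
tool_rot: [-0.018, 1.0, -0.005, 0.004]
force: [-2.7, -6.9, -3.8]
finger_gap: 0.266
gripper_force: 43.4
t 3.0 tcp [ 0.4248 -0.2552  0.1115] yaw 1.607 q [-0.77  0.59  1.88 -0.    0.66 -2.37] F [-2.7 -6.9 -3.8]
0.3 row dx -0.015 dz -0.021
0.5 row dx -0.032 dz -0.039
0.7 row dx -0.053 dz -0.052
0.9 row dx -0.076 dz -0.061
1.1 row dx -0.100 dz -0.065
1.3 row dx -0.125 dz -0.065
1.5 row dx -0.149 dz -0.059
1.7 row dx -0.172 dz -0.049
1.85 row dx -0.187 dz -0.038
1.95 row dx -0.196 dz -0.030
2.0 row dx -0.200 dz -0.026
```

```bash
python3 -m pendant '-.007 0 -.011 0 0;-.015 0 -.021 0 0;-.023 0 -.030 0 0;-.032 0 -.039 0 0;-.042 0 -.046 0 0;-.053 0 -.052 0 0;-.064 0 -.057 0 0;-.076 0 -.061 0 0;-.088 0 -.064 0 0;-.1 0 -.065 0 0;-.112 0 -.066 0 0;-.125 0 -.065 0 0;-.137 0 -.063 0 0;-.149 0 -.059 0 0;-.161 0 -.055 0 0;-.172 0 -.049 0 0;-.18 0 -.044 0 0;-.187 0 -.038 0 0;-.187 0 -.038 0 0'
python3 - <<'E'
from h import *
from station import eyes
go()
d=eyes.snapshot("scene"); cv2.imwrite("pics/s1.png",d["pixels"][200:440,300:620,::-1])
E
```

```text
t: 4.9
tcp_pos: [0.6103, -0.2441, 0.1472]
tool_rot: [-0.018, 1.0, -0.001, 0.001]
force: [-0.4, 0.0, 0.4]
finger_gap: 0.0
gripper_force: 0.0
t 4.9 tcp [ 0.6103 -0.2441  0.1472] yaw 1.606 q [-0.55  0.69  1.44  0.    1.01 -2.16] F [-0.4  0.   0.4]
```

View pics/s1.png

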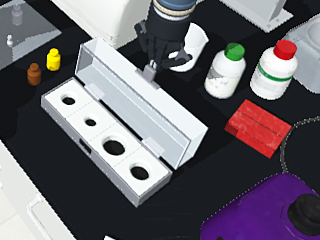

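The grip slipped off late, but the lid stands open with all four wells in view (scene crop, about (68,100) to (139,172)). I'll raise the tool and measure the lid angle and the wells.

```bash
python3 -m pendant '0 0 -.05 0 0.3;0.05 .05 -.1 0 0.6;.1 .1 -.1 0 .6;.14 .14 -.1 0 .6;.14 .18 -.1 0 .6;.14 .23 -.1 0 .6;.14 .27 -.1 0 .6;.14 .27 -.1 0 .6'
python3 - <<'E'
from h import *
from station import eyes
np.set_printoptions(precision=4,suppress=True)
go()
T,S=eyes.snapshot("top"),eyes.snapshot("scene"); pickle.dump((T,S),open("v1.pkl","wb"))
a=cv2.resize(T["pixels"][205:295,350:500],(600,360),interpolation=cv2.INTER_CUBIC); cv2.imwrite("pics/t2.png",a[:,:,::-1])
for n,d in(("T",T),("S",S)):
    c=cloud(d); w=c[(c[...,2]>.045)&(c[...,1]<-.12)&(c[...,1]>-.38)&(c[...,0]<.72)&(c[...,0]>.45)]
    w=w[(w[:,2]<.25)]; print(n,len(w)); 
    for z in np.arange(.045,.2,.015):
        k=w[(w[:,2]>=z)&(w[:,2]<z+.015)]
        if len(k): print(" z%.3f n%d x %s"%(z,len(k),np.percentile(k[:,0],[1,25,50,75,99])))
E
```

```text
t: 5.75
tcp_pos: [0.4577, 0.0236, 0.2461]
tool_rot: [-0.018, 1.0, 0.0, -0.0]
force: [-0.1, -0.8, -0.6]
finger_gap: 0.6
gripper_force: 0.0
t 5.8 tcp [0.4577 0.0236 0.2461] yaw 1.607 q [-0.19  0.32  1.84  0.    0.98 -1.8 ] F [-0.1 -0.8 -0.6]
T 1845
 z0.045 n86 x [0.5159 0.533  0.5361 0.5394 0.5488]
 z0.105 n18 x [0.5588 0.5811 0.5876 0.5896 0.595 ]
 z0.120 n1666 x [0.5367 0.5514 0.5651 0.5771 0.5919]
 z0.135 n38 x [0.5358 0.5389 0.5424 0.5813 0.5879]
 z0.150 n36 x [0.5819 0.5845 0.587  0.5903 0.5932]
 z0.165 n1 x [0.5882 0.5882 0.5882 0.5882 0.5882]
S 3511
 z0.045 n541 x [0.5367 0.5811 0.5831 0.5852 0.5883]
 z0.060 n27 x [0.5783 0.5812 0.5831 0.5844 0.5872]
 z0.120 n2802 x [0.536  0.5506 0.5641 0.5778 0.5932]
 z0.135 n70 x [0.5415 0.5824 0.583  0.5843 0.5904]
 z0.150 n71 x [0.5818 0.5836 0.5855 0.5884 0.5931]
```

View pics/t2.png

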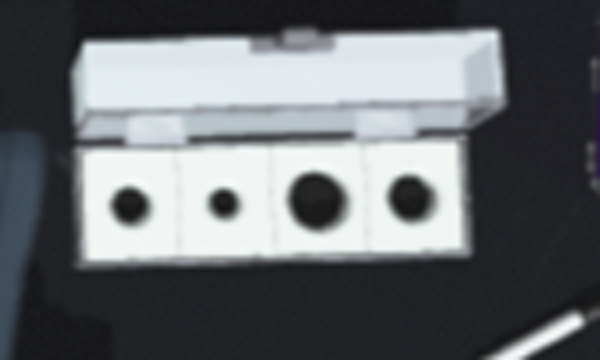

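Wells from +y to −y are small, tiny, large, medium. The lid stands at about 90°, so I'll push it further open by its front edge and measure the wells meanwhile.

```bash
cat >> h.py <<'E'
def wells(d,exp,zr=.0305):
    g=cv2.resize(cv2.cvtColor(d["pixels"],cv2.COLOR_RGB2GRAY),None,fx=4,fy=4,interpolation=cv2.INTER_CUBIC)
    out=[]
    for xy in exp:
        u,v=proj(d,(*xy,zr)); m=(g<130).astype(np.uint8)
        n,l,s,c=cv2.connectedComponentsWithStats(m); k=l[int(v*4+1.5),int(u*4+1.5)]
        cc=(c[k]-1.5)/4; out.append((plane(d,*cc,zr)[:2],s[k,4]/16))
    return out
E
python3 - <<'E'
from h import *
np.set_printoptions(precision=4,suppress=True)
T,S=pickle.load(open("v1.pkl","rb"))
e=[(.478,-.149),(.480,-.219),(.482,-.288),(.4845,-.358)]
for d in(T,S): print(wells(d,e))
go((.455,-.2526,.25),(.5,-.2526,.135),(.555,-.255,.135))
E
```

```text
[(array([ 0.4767, -0.1492]), np.float64(65.9375)), (array([ 0.4791, -0.2192]), np.float64(40.5625)), (array([ 0.4811, -0.2886]), np.float64(160.9375)), (array([ 0.4834, -0.3586]), np.float64(100.6875))]
[(array([ 0.4742, -0.1514]), np.float64(79.6875)), (array([ 0.4772, -0.2202]), np.float64(62.875)), (array([ 0.4768, -0.2918]), np.float64(257.625)), (array([ 0.4798, -0.3605]), np.float64(194.1875))]
t 5.8 tcp [0.458  0.0239 0.246 ] yaw 1.61 q [-0.19  0.32  1.84  0.    0.98 -1.8 ] F [ 0.3 -0.2 -0.4]
[ 0.455  -0.2526  0.25  ] -> [ 0.0138 -0.2761 -0.0043] rows 6.0
[ 0.5    -0.2526  0.135 ] -> [-0.0312 -0.278   0.1107] rows 7.0
[ 0.555 -0.255  0.135] -> [-0.0861 -0.2826  0.1107] rows 7.0
```

```bash
python3 -m pendant '.014 -.05 0 0 0;.014 -.1 0 0 0;.014 -.15 0 0 0;.014 -.2 0 0 0;.014 -.25 0 0 0;.014 -.278 0 0 0;-.02 -.278 .05 0 0;-.031 -.278 .08 0 0;-.031 -.278 .111 0 0;-.041 -.279 .111 0 0;-.051 -.28 .111 0 0;-.061 -.281 .111 0 0;-.071 -.282 .111 0 0;-.081 -.282 .111 0 0;-.087 -.282 .111 0 0;-.087 -.282 .111 0 0'
python3 -m pendant '.03 0 0 0 0;.07 0 -.04 0 .6;.08 .04 -.07 0 .6;.08 .09 -.07 0 .6;.08 .14 -.07 0 .6;.08 .19 -.07 0 .6;.08 .24 -.07 0 .6;.08 .29 -.07 0 .6;.08 .34 -.07 0 .6'
python3 - <<'E'
from h import *
from station import eyes
np.set_printoptions(precision=4,suppress=True)
go()
T,S=eyes.snapshot("top"),eyes.snapshot("scene"); pickle.dump((T,S),open("v2.pkl","wb"))
for n,d in(("T",T),("S",S)):
    c=cloud(d); w=c[(c[...,2]>.045)&(c[...,1]<-.12)&(c[...,1]>-.38)&(c[...,0]<.75)&(c[...,0]>.45)&(c[...,2]<.25)]
    for z in (.105,.115,.125,.135):
        k=w[(w[:,2]>=z)&(w[:,2]<z+.01)]
        if len(k): print(" z%.3f n%d x %s"%(z,len(k),np.percentile(k[:,0],[1,50,99])))
    e=[(.4767,-.149),(.479,-.219),(.481,-.288),(.4835,-.358)]
    print(wells(d,e))
    k=c[(abs(c[...,2]-.034)<.003)&(c[...,0]>.4)&(c[...,0]<.56)&(c[...,1]<-.09)&(c[...,1]>-.43)]
    r=cv2.minAreaRect((k[:,:2]*1000).astype(np.float32)); print("blocks",r,len(k))
    for x,y in e:
        f=c[(c[...,2]<.025)&(np.hypot(c[...,0]-x,c[...,1]-y)<.028)]; print(" deep",len(f),(f.min(0)+f.max(0))/2,f.max(0)-f.min(0))
E
```

```text
t: 7.45
tcp_pos: [0.558, -0.2583, 0.1348]
tool_rot: [-0.017, 1.0, -0.0, 0.001]
force: [-0.9, 0.2, -0.1]
finger_gap: 0.003
gripper_force: 0.3
t: 8.35
tcp_pos: [0.4662, 0.0771, 0.2053]
tool_rot: [-0.017, 1.0, 0.0, 0.002]
force: [1.3, -0.2, 0.3]
finger_gap: 0.601
gripper_force: 0.0
t 8.3 tcp [0.4662 0.0771 0.2053] yaw 1.604 q [-0.07  0.4   1.86  0.    0.88 -1.68] F [ 1.3 -0.2  0.3]
 z0.105 n676 x [0.5752 0.5938 0.6147]
 z0.115 n451 x [0.5656 0.5776 0.6201]
 z0.125 n64 x [0.5665 0.5758 0.6279]
[(array([ 0.4768, -0.1492]), np.float64(66.0)), (array([ 0.4791, -0.2192]), np.float64(40.625)), (array([ 0.4811, -0.2886]), np.float64(160.9375)), (array([ 0.4835, -0.3586]), np.float64(100.6875))]
blocks ((498.4282531738281, -253.24246215820312), (126.15885925292969, 290.5697326660156), 1.574022650718689) 1897
 deep 77 [ 0.4792 -0.1491  0.018 ] [0.0277 0.0277 0.0125]
 deep 47 [ 0.4808 -0.2233  0.0192] [0.0241 0.0268 0.0111]
 deep 186 [ 0.4843 -0.2928  0.0141] [0.0476 0.0439 0.0209]
 deep 122 [ 0.4806 -0.3618  0.0161] [0.0461 0.0337 0.0161]
 z0.105 n841 x [0.5799 0.5953 0.6142]
 z0.115 n659 x [0.5654 0.5745 0.6199]
 z0.125 n71 x [0.5669 0.6202 0.6294]
[(array([ 0.4742, -0.1514]), np.float64(80.25)), (array([ 0.4772, -0.2202]), np.float64(63.1875)), (array([ 0.4768, -0.2918]), np.float64(258.25)), (array([ 0.4798, -0.3605]), np.float64(194.8125))]
blocks ((496.30255126953125, -252.2058868408203), (127.38368225097656, 292.4881591796875), 0.7660714387893677) 4940
 deep 112 [ 0.4818 -0.1436  0.0196] [0.0247 0.0277 0.0104]
 deep 76 [ 0.4829 -0.2137  0.0212] [0.019  0.0212 0.0069]
 deep 339 [ 0.4876 -0.2834  0.0163] [0.0387 0.0403 0.0166]
 deep 254 [ 0.4898 -0.3554  0.0175] [0.0308 0.0345 0.0146]
```

```bash
python3 - <<'E'
from h import *
np.set_printoptions(precision=4,suppress=True)
T,S=pickle.load(open("v2.pkl","rb"))
for n,d in(("T",T),("S",S)):
    c=cloud(d)
    P=c[(abs(c[...,2]-.034)<.004)&(c[...,0]>.42)&(c[...,0]<.53)&(c[...,1]<-.09)&(c[...,1]>-.42)]
    for y0 in(-.12,-.184,-.254,-.32,-.385):
        k=P[abs(P[:,1]-y0)<.008]; print(n,y0,"x range",np.percentile(k[:,0],[0,2,98,100]),len(k))
    k=P[abs(P[:,0]-.45)<.008]; print(n,"y range",k[:,1].min(),k[:,1].max(),np.median(k[:,2]))
    # bright-pixel blob -> plane z=.034
    g=cv2.resize(cv2.cvtColor(d["pixels"],cv2.COLOR_RGB2GRAY),None,fx=4,fy=4,interpolation=cv2.INTER_CUBIC)
    def edge(a,b):
        t=np.linspace(0,1,400); pts=[np.array(a)*(1-s)+np.array(b)*s for s in t]
        uv=np.array([proj(d,(*p,.034)) for p in pts])*4+1.5
        v=cv2.remap(g,uv[:,0].astype(np.float32)[None],uv[:,1].astype(np.float32)[None],cv2.INTER_LINEAR)[0].astype(int)
        i=np.flatnonzero(np.diff((v>140).astype(int))); return [np.round(pts[j],4).tolist() for j in i]
    # scan along x and y through each well
    for x,y in [(.477,-.149),(.479,-.219),(.482,-.289),(.484,-.359)]:
        print(n,"xs",[p[0] for p in edge((x-.07,y),(x+.07,y))],"ys",[p[1] for p in edge((x,y-.034),(x,y+.034))])
E
```

```text
T -0.12 x range [0.4319 0.4337 0.5216 0.5218] 130
T -0.184 x range [0.4353 0.4353 0.5217 0.5278] 113
T -0.254 x range [0.4356 0.4357 0.525  0.5254] 119
T -0.32 x range [0.4389 0.4391 0.5256 0.5284] 128
T -0.385 x range [0.4424 0.4424 0.5288 0.5291] 118
T y range -0.39807150606692804 -0.1095534561346705 0.034051139651258985
T xs [0.4351, 0.4621, 0.4905] ys [-0.1632, -0.1344]
T xs [0.4371, 0.4676, 0.4897, 0.5234, 0.5336] ys [-0.2297, -0.2077]
T xs [0.4387, 0.4587, 0.5022, 0.5257, 0.5352] ys [-0.3102, -0.2662]
T xs [0.4414, 0.4656, 0.5003] ys [-0.3754, -0.3407]
S -0.12 x range [0.4307 0.432  0.5195 0.5211] 248
S -0.184 x range [0.4334 0.4344 0.5241 0.5285] 278
S -0.254 x range [0.4338 0.4361 0.524  0.5257] 314
S -0.32 x range [0.4375 0.4385 0.5264 0.5292] 342
S -0.385 x range [0.4403 0.4409 0.5277 0.53  ] 374
S y range -0.3990565726472228 -0.10857088796884344 0.03381171019344111
S xs [0.4196, 0.4207, 0.4323, 0.4354, 0.4358, 0.46, 0.4817, 0.52, 0.5224] ys [-0.1654, -0.1426]
S xs [0.4209, 0.422, 0.4346, 0.4371, 0.4388, 0.4651, 0.4837, 0.5237, 0.5343, 0.5392, 0.542] ys [-0.2325, -0.2126]
S xs [0.4239, 0.4246, 0.4369, 0.4566, 0.492, 0.526, 0.5366, 0.5429, 0.5432] ys [-0.3129, -0.276]
S xs [0.4252, 0.4273, 0.4396, 0.4421, 0.4438, 0.4631, 0.4919, 0.528, 0.5393, 0.5435, 0.5466] ys [-0.3783, -0.348]
```

Lid is at about 1.9 rad. Wells are at small (.4767,−.1487), tiny (.479,−.2186), large (.4812,−.2883), medium (.4837,−.3583). Picking the tiny weight first.

```bash
python3 - <<'E'
from h import *
go((.4735,.0767,.1),(.4735,.0767,.042))
E
```

```text
t 8.4 tcp [0.4647 0.0807 0.2051] yaw 1.613 q [-0.07  0.4   1.86  0.    0.88 -1.68] F [-0.6 -0.9  0.4]
[0.4735 0.0767 0.1   ] -> [-0.0084 -0.0046  0.1051] rows 3.0
[0.4735 0.0767 0.042 ] -> [-0.0082 -0.0047  0.1631] rows 4.0
```

```bash
python3 -m pendant '-.008 -.004 .05 0 .5;-.008 -.004 .1 0 .5;-.008 -.004 .1 0 .5;-.008 -.004 .1 0 .5;-.008 -.004 .1 0 .5'; python3 - <<'E'
from h import *
from station import sense,eyes
for i in range(4): go((.4735,.0767,.042)); eyes.snapshot("top")
E
```

```text
t: 8.95
tcp_pos: [0.4753, 0.0708, 0.1068]
tool_rot: [-0.017, 1.0, -0.0, 0.003]
force: [-0.2, 0.3, 0.7]
finger_gap: 0.501
gripper_force: 0.0
t 8.9 tcp [0.4753 0.0708 0.1068] yaw 1.604 q [-0.09  0.59  1.92  0.    0.63 -1.69] F [-0.2  0.3  0.7]
[0.4735 0.0767 0.042 ] -> [0.002  0.006  0.0648] rows 2.0
t 9.0 tcp [0.4755 0.0709 0.1072] yaw 1.604 q [-0.09  0.58  1.92  0.    0.63 -1.69] F [-0.4 -0.9  1.5]
[0.4735 0.0767 0.042 ] -> [0.0022 0.0059 0.0652] rows 2.0
t 9.1 tcp [0.4755 0.0709 0.1074] yaw 1.604 q [-0.08  0.58  1.92  0.    0.63 -1.69] F [ 0.2 -0.  -0.1]
[0.4735 0.0767 0.042 ] -> [0.0022 0.0059 0.0653] rows 2.0
t 9.1 tcp [0.4753 0.071  0.1072] yaw 1.605 q [-0.08  0.58  1.92  0.    0.63 -1.69] F [1.  0.1 0.6]
[0.4735 0.0767 0.042 ] -> [0.002  0.0058 0.0652] rows 2.0
```

```bash
python3 -m pendant '.002 .006 .02 0 .5;.002 .006 .05 0 .5;.002 .006 .065 0 .5;.002 .006 .065 0 .5;.002 .006 .065 0 .5;.002 .006 .065 0 .5' 30; python3 - <<'E'
from h import *
go((.4735,.0767,.042))
E
```

```text
t: 9.75
tcp_pos: [0.4723, 0.0772, 0.0407]
tool_rot: [-0.017, 1.0, -0.0, 0.001]
force: [-0.5, -0.4, -0.1]
finger_gap: 0.498
gripper_force: 0.0
t 9.8 tcp [0.4723 0.0772 0.0407] yaw 1.605 q [-0.07  0.72  1.95  0.    0.47 -1.68] F [-0.5 -0.4 -0.1]
[0.4735 0.0767 0.042 ] -> [-0.0012 -0.0005 -0.0013] rows 1.0
```

```bash
python3 -m pendant '-.001 0 -.001 0 .4;-.001 0 -.001 0 .2;-.001 0 -.001 0 .1;-.001 0 -.001 0 0;-.001 0 -.001 0 0;-.001 0 -.001 0 0;-.001 0 -.001 0 0'; python3 - <<'E'
from h import *
from station import eyes
go((.479,-.2186,.2))
d=eyes.snapshot("scene"); cv2.imwrite("pics/s3.png",cv2.resize(d["pixels"][200:280,270:370,::-1],(500,400)))
E
```

```text
t: 10.45
tcp_pos: [0.4729, 0.0773, 0.041]
tool_rot: [-0.017, 1.0, -0.0, 0.001]
force: [0.2, -0.0, 6.1]
finger_gap: 0.118
gripper_force: 29.1
t 10.4 tcp [0.4729 0.0773 0.041 ] yaw 1.605 q [-0.07  0.72  1.95  0.    0.47 -1.68] F [ 0.2 -0.   6.1]
[ 0.479  -0.2186  0.2   ] -> [ 0.0038 -0.296  -0.1589] rows 7.0
```

View pics/s3.png

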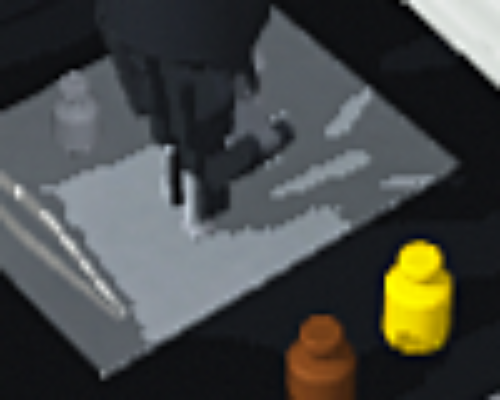

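The tiny weight's knob is gripped (crop at (190,210)). Carrying it to its well.

```bash
python3 -m pendant '0 0 -.03 0 0;0 0 -.08 0 0;.001 -.05 -.11 0 0;.002 -.1 -.11 0 0;.003 -.15 -.11 0 0;.003 -.2 -.11 0 0;.004 -.25 -.11 0 0;.004 -.296 -.11 0 0;.004 -.296 -.11 0 0;.004 -.296 -.08 0 0;.004 -.296 -.08 0 0;.004 -.296 -.08 0 0;.004 -.296 -.08 0 0'; python3 - <<'E'
from h import *
go((.479,-.2186,.0595))
E
```

```text
t: 11.8
tcp_pos: [0.4787, -0.218, 0.121]
tool_rot: [-0.018, 1.0, -0.0, 0.0]
force: [0.3, 0.5, -1.1]
finger_gap: 0.114
gripper_force: 29.2
t 11.8 tcp [ 0.4787 -0.218   0.121 ] yaw 1.606 q [-0.64  0.6   1.79 -0.    0.75 -2.25] F [ 0.3  0.5 -1.1]
[ 0.479  -0.2186  0.0595] -> [-0.0002 -0.0006  0.0615] rows 2.0
```

```bash
python3 -m pendant '0 -.0005 .03 0 0;0 -.0005 .045 0 0;0 -.0005 .052 0 0;0 -.0005 .058 0 0;0 -.0005 .061 0 0;0 -.0005 .0615 0 0;0 -.0005 .0615 0 0;0 -.0005 .0615 0 0'; python3 - <<'E'
from h import *
go((.479,-.2186,.0595))
E
```

```text
t: 12.6
tcp_pos: [0.4788, -0.2194, 0.0593]
tool_rot: [-0.017, 1.0, -0.0, 0.0]
force: [0.4, 0.2, -0.9]
finger_gap: 0.111
gripper_force: 29.2
t 12.6 tcp [ 0.4788 -0.2194  0.0593] yaw 1.605 q [-0.64  0.71  1.82 -0.    0.61 -2.25] F [ 0.4  0.2 -0.9]
[ 0.479  -0.2186  0.0595] -> [-0.0002  0.0008 -0.0002] rows 1.0
```

```bash
python3 -m pendant '0 0 0 0 .13;0 0 0 0 .17;0 0 0 0 .22;0 0 0 0 .3;0 0 -.03 0 .35;0 0 -.08 0 .4;0 .05 -.13 0 .5;0.01 .1 -.14 0 .5;.01 .15 -.14 0 .5;.02 .2 -.14 0 .5;.02 .25 -.14 0 .5;.02 .3 -.14 0 .5;.02 .35 -.14 0 .5;.02 .382 -.14 0 .5;.02 .382 -.14 0 .5;.02 .382 -.1 0 .5;.02 .382 -.08 0 .5;.02 .382 -.08 0 .5;.02 .382 -.08 0 .5' 35; python3 - <<'E'
from h import *
from station import eyes
T,S=eyes.snapshot("top"),eyes.snapshot("scene")
for d in(T,S): print(*weight([d],"tiny",(.479,-.219),.021)); print(*weight([d],"small",(.457,.1625),.003))
go((.457,.1625,.044)); cv2.imwrite("pics/s4.png",cv2.resize(S["pixels"][255:405,335:485,::-1],(600,600)))
E
```

```text
t: 14.5
tcp_pos: [0.4456, 0.1614, 0.1389]
tool_rot: [-0.017, 1.0, -0.0, -0.0]
force: [-0.2, 0.0, -0.1]
finger_gap: 0.503
gripper_force: 0.0
[ 0.4796839  -0.22022148] [ 0.47947286 -0.21855786] [ 0.4807035  -0.21805047] 11 55 0.054280517223564834h.py:30: RuntimeWarning: Mean of empty slice.
  return c,top[:,:2].mean(0),(top[:,:2].min(0)+top[:,:2].max(0))/2,len(top),len(body),np.median(top[:,2])
  ret = um.true_divide(
Traceback (most recent call last):
  File "h.py", line 30, in weight
    return c,top[:,:2].mean(0),(top[:,:2].min(0)+top[:,:2].max(0))/2,len(top),len(body),np.median(top[:,2])
                                ~~~~~~~~~~~~~^^^
ValueError: zero-size array to reduction operation minimum which has no identity
```

```bash
python3 - <<'E'
from h import *
from station import eyes
S=eyes.snapshot("scene"); print(*weight([S],"tiny",(.479,-.219),.021)); go((.457,.1625,.1),(.457,.1625,.044)); cv2.imwrite("pics/s4.png",cv2.resize(S["pixels"][280:405,335:485,::-1],(600,500)))
E
```

```text
[ 0.48076165 -0.21828172] [ 0.47891063 -0.21905186] [ 0.47883314 -0.2185839 ] 26 105 0.05167215134852486
t 14.7 tcp [0.4465 0.1616 0.1399] yaw 1.604 q [ 0.11  0.52  1.91 -0.    0.71 -1.49] F [0.1 0.1 0.2]
[0.457  0.1625 0.1   ] -> [-0.0104  0.0006  0.04  ] rows 1.0
[0.457  0.1625 0.044 ] -> [-0.0103  0.0005  0.096 ] rows 2.0
```

View pics/s4.png

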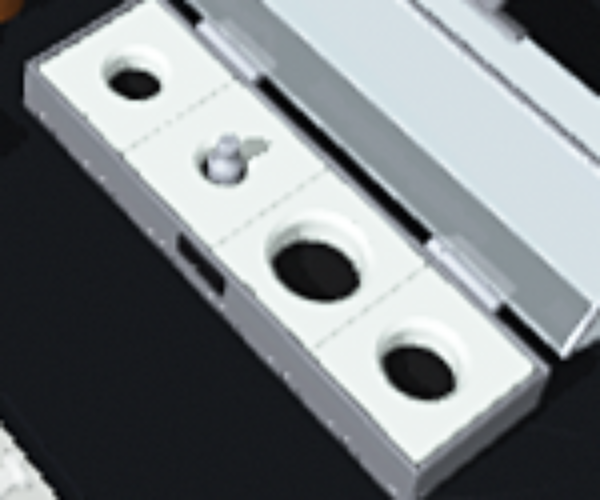

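The tiny weight stands upright, seated in the second well (crop (225,160)). The small weight is next; this row set goes down and settles.

```bash
python3 -m pendant '-.01 .0005 .03 0 .5;-.01 .0005 .05 0 .5;-.01 .0005 .08 0 .5;-.01 .0005 .096 0 .5;-.01 .0005 .096 0 .5;-.01 .0005 .096 0 .5;-.01 .0005 .096 0 .5'; python3 - <<'E'
from h import *
go((.457,.1625,.044))
E
```

```text
t: 15.35
tcp_pos: [0.4565, 0.1628, 0.0441]
tool_rot: [-0.017, 1.0, 0.0, 0.001]
force: [-0.1, 1.1, 0.1]
finger_gap: 0.496
gripper_force: 0.0
t 15.3 tcp [0.4565 0.1628 0.0441] yaw 1.605 q [ 0.11  0.72  1.93 -0.    0.49 -1.49] F [-0.1  1.1  0.1]
[0.457  0.1625 0.044 ] -> [-0.0005 -0.0003  0.0001] rows 1.0
```

```bash
python3 -m pendant '0 0 0 0 .35;0 0 0 0 .25;0 0 0 0 .15;0 0 0 0 0;0 0 0 0 0;0 0 0 0 0;0 0 0 0 0'; python3 - <<'E'
from h import *
go((.4767,-.1487,.15))
E
python3 -m pendant '0 0 -.03 0 0;0 0 -.08 0 0;-.001 -.05 -.106 0 0;-.002 -.1 -.106 0 0;-.004 -.15 -.106 0 0;-.006 -.2 -.106 0 0;-.008 -.25 -.106 0 0;-.0095 -.3 -.106 0 0;-.0095 -.311 -.106 0 0;-.0095 -.311 -.08 0 0;-.0095 -.311 -.08 0 0;-.0095 -.311 -.08 0 0'; python3 - <<'E'
from h import *
go((.4767,-.1487,.0595))
E
```

```text
t: 16.05
tcp_pos: [0.4562, 0.163, 0.0441]
tool_rot: [-0.017, 1.0, 0.0, 0.001]
force: [-1.1, 0.7, 7.0]
finger_gap: 0.246
gripper_force: 33.9
t 16.1 tcp [0.4562 0.163  0.0441] yaw 1.605 q [ 0.11  0.72  1.93  0.    0.49 -1.49] F [-1.1  0.7  7. ]
[ 0.4767 -0.1487  0.15  ] -> [-0.0101 -0.3122 -0.106 ] rows 7.0
t: 17.25
tcp_pos: [0.4746, -0.1466, 0.1226]
tool_rot: [-0.017, 1.0, 0.001, -0.001]
force: [0.2, -0.0, -0.6]
finger_gap: 0.24
gripper_force: 34.6
t 17.2 tcp [ 0.4746 -0.1466  0.1226] yaw 1.606 q [-0.53  0.57  1.86  0.    0.71 -2.13] F [ 0.2 -0.  -0.6]
[ 0.4767 -0.1487  0.0595] -> [-0.0022 -0.0023  0.0631] rows 2.0
```

```bash
python3 -m pendant '-.002 -.002 .02 0 0;-.002 -.002 .035 0 0;-.002 -.002 .045 0 0;-.002 -.002 .052 0 0;-.002 -.002 .058 0 0;-.002 -.002 .062 0 0;-.002 -.002 .063 0 0;-.002 -.002 .063 0 0;-.002 -.002 .063 0 0'; python3 - <<'E'
from h import *
go((.4767,-.1487,.0595))
E
```

```text
t: 18.15
tcp_pos: [0.4778, -0.1498, 0.0601]
tool_rot: [-0.017, 1.0, -0.0, 0.0]
force: [-0.1, -0.3, -0.5]
finger_gap: 0.246
gripper_force: 34.6
t 18.1 tcp [ 0.4778 -0.1498  0.0601] yaw 1.605 q [-0.53  0.69  1.89 -0.    0.56 -2.13] F [-0.1 -0.3 -0.5]
[ 0.4767 -0.1487  0.0595] -> [0.0011 0.0011 0.0006] rows 1.0
```

```bash
python3 -m pendant '0 0 .001 0 .26;0 0 .001 0 .3;0 0 .001 0 .36;0 0 .001 0 .42;0 0 -.03 0 .5;0 0 -.08 0 .6;0 .05 -.11 0 .6;-.02 .1 -.12 0 .6;-.03 .15 -.12 0 .6;-.05 .2 -.12 0 .6;-.06 .25 -.12 0 .6;-.067 .284 -.12 0 .6;-.067 .284 -.08 0 .6;-.067 .284 -.08 0 .6;-.067 .284 -.08 0 .6' 40; python3 - <<'E'
from h import *
from station import eyes
go((.535,.1362,.048)); S=eyes.snapshot("scene"); print(*weight([S],"small",(.477,-.149),.018)); go((.535,.1362,.048))
E
```

```text
t: 19.65
tcp_pos: [0.5338, 0.1362, 0.1393]
tool_rot: [-0.017, 1.0, -0.0, -0.002]
force: [0.7, -0.5, 1.6]
finger_gap: 0.601
gripper_force: 0.0
t 19.6 tcp [0.5338 0.1362 0.1393] yaw 1.605 q [ 0.05  0.59  1.72 -0.    0.83 -1.56] F [ 0.7 -0.5  1.6]
[0.535  0.1362 0.048 ] -> [-0.0015 -0.0001  0.0913] rows 2.0
[ 0.47894658 -0.14819361] [ 0.47847692 -0.1494717 ] [ 0.47829862 -0.14901209] 39 170 0.057989025246359654
t 19.7 tcp [0.5348 0.1358 0.1403] yaw 1.604 q [ 0.05  0.59  1.72 -0.    0.83 -1.56] F [-0.1 -0.2  0.3]
[0.535  0.1362 0.048 ] -> [-0.0003  0.0005  0.0923] rows 2.0
```

```bash
python3 -m pendant '0 .0005 .04 0 .6;0 .0005 .075 0 .6;0 .0005 .092 0 .6;0 .0005 .092 0 .6;0 .0005 .092 0 .6;0 .0005 .092 0 .6;0 .0005 .092 0 .45;0 .0005 .092 0 .38;0 .0005 .092 0 .32;0 .0005 .092 0 0;0 .0005 .092 0 0;0 .0005 .092 0 0'; python3 - <<'E'
from h import *
go((.4837,-.3583,.15))
E
```

```text
t: 20.9
tcp_pos: [0.5357, 0.1368, 0.0492]
tool_rot: [-0.017, 1.0, -0.0, 0.001]
force: [0.1, -1.0, 6.9]
finger_gap: 0.333
gripper_force: 38.9
t 20.9 tcp [0.5357 0.1368 0.0492] yaw 1.605 q [ 0.05  0.75  1.76 -0.    0.64 -1.56] F [ 0.1 -1.   6.9]
[ 0.4837 -0.3583  0.15  ] -> [ 0.0689 -0.4931 -0.1008] rows 11.0
```

```bash
python3 -m pendant '0 0 -.03 0 0;0 0 -.08 0 0;.005 -.05 -.11 0 0;.015 -.1 -.11 0 0;.025 -.15 -.11 0 0;.035 -.2 -.11 0 0;.045 -.25 -.11 0 0;.05 -.3 -.11 0 0;.055 -.35 -.11 0 0;.06 -.4 -.11 0 0;.065 -.45 -.11 0 0;.069 -.493 -.11 0 0;.069 -.493 -.08 0 0;.069 -.493 -.08 0 0;.069 -.493 -.08 0 0'; python3 - <<'E'
from h import *
go((.4837,-.3583,.0617))
E
```

```text
t: 22.4
tcp_pos: [0.4817, -0.3567, 0.127]
tool_rot: [-0.017, 1.0, 0.002, -0.001]
force: [-0.5, -0.1, -1.9]
finger_gap: 0.332
gripper_force: 40.3
t 22.4 tcp [ 0.4817 -0.3567  0.127 ] yaw 1.605 q [-0.82  0.66  1.6   0.    0.89 -2.43] F [-0.5 -0.1 -1.9]
[ 0.4837 -0.3583  0.0617] -> [-0.0021 -0.0018  0.0652] rows 2.0
```

```bash
python3 -m pendant '-.001 -.001 .02 0 0;-.001 -.001 .035 0 0;-.001 -.001 .045 0 0;-.001 -.001 .052 0 0;-.001 -.001 .058 0 0;-.001 -.001 .062 0 0;-.001 -.001 .065 0 0;-.001 -.001 .065 0 0;-.001 -.001 .065 0 0'; python3 - <<'E'
from h import *
go((.4837,-.3583,.0617))
E
```

```text
t: 23.3
tcp_pos: [0.4839, -0.3593, 0.063]
tool_rot: [-0.017, 1.0, -0.0, 0.0]
force: [-0.3, -0.5, -2.2]
finger_gap: 0.33
gripper_force: 40.3
t 23.3 tcp [ 0.4839 -0.3593  0.063 ] yaw 1.605 q [-0.82  0.76  1.62 -0.    0.76 -2.43] F [-0.3 -0.5 -2.2]
[ 0.4837 -0.3583  0.0617] -> [0.0002 0.001  0.0013] rows 1.0
```

```bash
python3 -m pendant '0 0 .001 0 0;0 0 .001 0 .36;0 0 .001 0 .4;0 0 .001 0 .45;0 0 -.03 0 .5;0 0 -.08 0 .6;0 .03 -.12 0 .7;0 .07 -.15 0 .75;-.01 .12 -.157 0 .75;-.02 .17 -.157 0 .75;-.03 .22 -.157 0 .75;-.03 .27 -.157 0 .75;-.04 .32 -.157 0 .75;-.04 .37 -.157 0 .75;-.05 .42 -.157 0 .75' 60; python3 -m pendant '-.01 .05 0 0 .75;-.01 .1 0 0 .75;-.02 .15 0 0 .75;-.02 .2 0 0 .75;-.03 .25 0 0 .75;-.03 .3 0 0 .75;-.034 .35 0 0 .75;-.034 .357 0 0 .75;-.034 .357 0 0 .75;-.034 .357 0 0 .75';  python3 - <<'E'
from h import *
from station import eyes
S=eyes.snapshot("scene"); print(*weight([S],"medium",(.4838,-.3585),.015)); go((.542,.4195,.118))
E
```

```text
t: 24.8
tcp_pos: [0.5176, 0.0594, 0.2202]
tool_rot: [-0.017, 1.0, -0.0, -0.0]
force: [1.5, -0.1, 0.5]
finger_gap: 0.75
gripper_force: 0.0
t: 25.8
tcp_pos: [0.54, 0.4142, 0.2196]
tool_rot: [-0.017, 1.0, -0.001, -0.0]
force: [0.7, 0.3, -0.2]
finger_gap: 0.75
gripper_force: 0.0
[ 0.48421865 -0.35847723] [ 0.48274572 -0.35889942] [ 0.48340491 -0.35852156] 88 316 0.06660203690763442
t 25.9 tcp [0.5403 0.4136 0.2197] yaw 1.604 q [ 0.49  0.64  1.31 -0.    1.19 -1.11] F [ 0.   0.4 -0.3]
[0.542  0.4195 0.118 ] -> [-0.0019  0.0059  0.1017] rows 3.0
```

```bash
python3 -m pendant '-.002 .006 .02 0 .75;-.002 .006 .06 0 .75;-.002 .006 .09 0 .75;-.002 .006 .102 0 .75;-.002 .006 .102 0 .75;-.002 .006 .102 0 .75;-.002 .006 .102 0 .75'; python3 - <<'E'
from h import *
go((.542,.4195,.118))
E
python3 -m pendant '0 0 0 0 .6;0 0 0 0 .5;0 0 0 0 .44;0 0 0 0 0;0 0 0 0 0;0 0 0 0 0;0 0 0 0 0';python3 - <<'E'
from h import *
go((.4812,-.2883,.2))
E
```

```text
t: 26.55
tcp_pos: [0.5437, 0.4217, 0.1201]
tool_rot: [-0.017, 1.0, 0.001, 0.002]
force: [0.2, -0.8, -0.1]
finger_gap: 0.75
gripper_force: 0.0
t 26.6 tcp [0.5437 0.4217 0.1201] yaw 1.604 q [ 0.5   0.76  1.37 -0.    1.01 -1.11] F [ 0.2 -0.8 -0.1]
[0.542  0.4195 0.118 ] -> [ 0.0018 -0.0021  0.0021] rows 1.0
t: 27.25
tcp_pos: [0.5427, 0.4213, 0.1194]
tool_rot: [-0.017, 1.0, 0.0, 0.001]
force: [-0.9, -1.7, 5.6]
finger_gap: 0.446
gripper_force: 59.6
t 27.2 tcp [0.5427 0.4213 0.1194] yaw 1.605 q [ 0.5   0.76  1.37 -0.    1.01 -1.11] F [-0.9 -1.7  5.6]
[ 0.4812 -0.2883  0.2   ] -> [ 0.0858 -0.7071 -0.0808] rows 15.0
```

```bash
python3 -m pendant '0 0 -.03 0 0;0 0 -.07 0 0;.005 -.04 -.08 0 0;.01 -.09 -.08 0 0;.015 -.14 -.08 0 0;.02 -.19 -.08 0 0;.03 -.24 -.08 0 0;.035 -.29 -.08 0 0;.04 -.34 -.08 0 0;.045 -.39 -.08 0 0;.05 -.44 -.08 0 0;.06 -.49 -.08 0 0;.065 -.54 -.08 0 0;.07 -.59 -.08 0 0;.075 -.64 -.08 0 0;.08 -.68 -.08 0 0;.086 -.707 -.06 0 0;.086 -.707 -.02 0 0;.086 -.707 -.02 0 0;.086 -.707 -.02 0 0'; python3 - <<'E'
from h import *
go((.4812,-.2883,.0619))
E
```

```text
t: 29.25
tcp_pos: [0.4793, -0.287, 0.1366]
tool_rot: [-0.017, 1.0, 0.002, -0.002]
force: [1.6, 0.1, -4.5]
finger_gap: 0.444
gripper_force: 63.1
t 29.2 tcp [ 0.4793 -0.287   0.1366] yaw 1.605 q [-0.74  0.6   1.7   0.    0.84 -2.34] F [ 1.6  0.1 -4.5]
[ 0.4812 -0.2883  0.0619] -> [-0.0021 -0.0016  0.0747] rows 2.0
```

```bash
python3 -m pendant '-.001 -.001 .02 0 0;-.001 -.001 .04 0 0;-.001 -.001 .05 0 0;-.001 -.001 .057 0 0;-.001 -.001 .063 0 0;-.001 -.001 .069 0 0;-.001 -.001 .073 0 0;-.001 -.001 .0745 0 0;-.001 -.001 .0745 0 0;-.001 -.001 .0745 0 0'; python3 - <<'E'
from h import *
go((.4812,-.2883,.0619))
E
```

```text
t: 30.25
tcp_pos: [0.4816, -0.2894, 0.0635]
tool_rot: [-0.017, 1.0, -0.0, 0.0]
force: [0.2, -0.2, -5.3]
finger_gap: 0.441
gripper_force: 63.0
t 30.2 tcp [ 0.4816 -0.2894  0.0635] yaw 1.605 q [-0.74  0.73  1.73 -0.    0.69 -2.34] F [ 0.2 -0.2 -5.3]
[ 0.4812 -0.2883  0.0619] -> [0.0003 0.0011 0.0016] rows 1.0
```

```bash
python3 -m pendant '0 0 .0015 0 0;0 0 .0015 0 .46;0 0 .0015 0 .5;0 0 .0015 0 .56;0 0 -.03 0 .6;0 0 -.08 0 .6;0.01 .05 -.12 0 .4;.02 .1 -.14 0 .2;.02 .15 -.14 0 0;.02 .2 -.14 0 0;.02 .25 -.14 0 0;.02 .3 -.14 0 0;.02 .3 -.14 0 0'; python3 - <<'E'
from h import *
from station import eyes
np.set_printoptions(precision=4,suppress=True)
T,S=eyes.snapshot("top"),eyes.snapshot("scene")
for n,xy,b in(("tiny",(.479,-.219),.021),("small",(.478,-.149),.018),("medium",(.4838,-.3585),.015),("large",(.4814,-.289),.012)):
    print(n,*weight([S],n,xy,b),"top should be",b+SPEC[n][2])
c=cloud(S); w=c[(c[...,2]>.085)&(c[...,1]<-.12)&(c[...,1]>-.38)&(c[...,0]<.75)&(c[...,0]>.55)&(c[...,2]<.16)]
p=np.polyfit(w[:,0],w[:,2],1); print("lid",p,w.min(0),w.max(0)); 
k=w[abs(w[:,1]+.2526)<.011]; print("tab?",k[k[:,2].argmax()],np.percentile(k,[90,99],axis=0))
go(); cv2.imwrite("pics/s5.png",cv2.resize(S["pixels"][255:405,335:485,::-1],(600,600)))
E
```

```text
t: 31.55
tcp_pos: [0.4498, 0.0138, 0.204]
tool_rot: [-0.019, 1.0, 0.0, 0.0]
force: [0.5, -0.9, -0.3]
finger_gap: 0.0
gripper_force: 0.0
tiny [ 0.4795 -0.218 ] [ 0.4791 -0.2188] [ 0.4791 -0.2186] 26 106 0.05153940115292817 top should be 0.053000000000000005
small [ 0.4796 -0.1491] [ 0.478  -0.1497] [ 0.4772 -0.1494] 40 169 0.0585654980910169 top should be 0.059
medium [ 0.4841 -0.3586] [ 0.4829 -0.3588] [ 0.4835 -0.3581] 89 300 0.06624818416191192 top should be 0.067
large [ 0.4822 -0.2882] [ 0.481 -0.289] [ 0.4812 -0.2881] 127 398 0.07759466707484636 top should be 0.078
lid [-0.2364  0.2529] [ 0.565  -0.3798  0.0855] [ 0.7492 -0.1201  0.1335]
tab? [ 0.6198 -0.2448  0.1335] [[ 0.6216 -0.2433  0.1286]
 [ 0.628  -0.2418  0.1329]]
t 31.6 tcp [0.4507 0.0124 0.204 ] yaw 1.61 q [-0.22  0.37  1.91  0.    0.86 -1.83] F [-0.   0.2 -0. ]
```

View pics/s5.png

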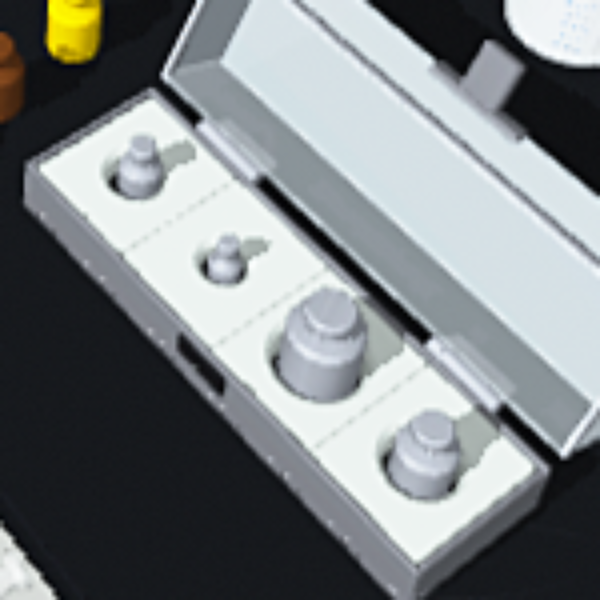

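All four weights are upright and seated, with knob tops at the expected heights. I'll go behind the tab (crop (495,70)) with closed fingers and swing the lid shut.

```bash
python3 - <<'E'
from h import *
from station import eyes
T=eyes.snapshot("top"); c=cloud(T); w=c[(c[...,0]>.64)&(c[...,0]<.72)&(c[...,1]<-.17)&(c[...,1]>-.33)]; print("behind",np.nanmax(w,0))
xh=.535; Y=lambda x:-.2528+(x-.48)*.034
go((.656,Y(.656),.23),(.656,Y(.656),.144))
P=[(.645,.122),(.625,.124),(.605,.132),(.588,.142)]+[(xh-.114*np.cos(a)+.053*np.sin(a),.036+.053*np.cos(a)+.114*np.sin(a)) for a in np.arange(1.4,-.01,-.1)]
for x,z in P: print("case-x step %.3f  dz %.3f"%(-(x-.645),-(z-.122)))
E
```

```text
behind [ 0.71995438 -0.17094983  0.01360177]
t 31.7 tcp [0.4514 0.0109 0.204 ] yaw 1.608 q [-0.22  0.38  1.91 -0.    0.86 -1.83] F [0.1 0.4 0.5]
[ 0.656  -0.2468  0.23  ] -> [-0.1949 -0.2653 -0.0256] rows 7.0
[ 0.656  -0.2468  0.144 ] -> [-0.1948 -0.2652  0.0604] rows 7.0
case-x step -0.000  dz -0.000
case-x step 0.020  dz -0.002
case-x step 0.040  dz -0.010
case-x step 0.057  dz -0.020
case-x step 0.077  dz -0.035
case-x step 0.089  dz -0.038
case-x step 0.102  dz -0.039
case-x step 0.114  dz -0.040
case-x step 0.127  dz -0.039
case-x step 0.139  dz -0.036
case-x step 0.151  dz -0.033
case-x step 0.163  dz -0.028
case-x step 0.174  dz -0.022
case-x step 0.185  dz -0.015
case-x step 0.194  dz -0.007
case-x step 0.203  dz 0.002
case-x step 0.211  dz 0.011
case-x step 0.218  dz 0.022
case-x step 0.224  dz 0.033
```

```bash
python3 -m pendant '-.035 -.04 -.026 0 0;-.07 -.08 -.026 0 0;-.1 -.12 -.026 0 0;-.13 -.16 -.026 0 0;-.16 -.2 -.026 0 0;-.18 -.24 -.026 0 0;-.195 -.265 -.026 0 0;-.195 -.265 0 0 0;-.195 -.265 .04 0 0;-.195 -.265 .06 0 0;-.195 -.265 .06 0 0;-.195 -.265 .06 0 0'; python3 - <<'E'
from h import *
go((.656,-.2468,.144))
E
```

```text
t: 32.9
tcp_pos: [0.6551, -0.25, 0.1435]
tool_rot: [-0.016, 1.0, -0.0, 0.0]
force: [0.6, -0.2, 0.5]
finger_gap: -0.003
gripper_force: 0.0
t 32.9 tcp [ 0.6551 -0.25    0.1435] yaw 1.603 q [-0.52  0.75  1.31 -0.    1.08 -2.13] F [ 0.6 -0.2  0.5]
[ 0.656  -0.2468  0.144 ] -> [-0.001   0.0031 -0.0005] rows 1.0
```

```bash
python3 -m pendant '.01 .002 0 0 0;.02 .002 -.002 0 0;.03 .002 -.005 0 0;.04 .002 -.01 0 0;.049 .002 -.015 0 0;.057 .002 -.02 0 0;.067 .002 -.028 0 0;.077 .002 -.035 0 0;.089 .002 -.038 0 0;.102 .002 -.039 0 0;.114 .002 -.04 0 0;.127 .002 -.039 0 0;.127 .002 -.039 0 0'; python3 - <<'E'
from h import *
from station import eyes
go(); S=eyes.snapshot("scene"); cv2.imwrite("pics/s6.png",cv2.resize(S["pixels"][225:405,335:515,::-1],(540,540)))
E
```

```text
t: 34.2
tcp_pos: [0.5251, -0.25, 0.1817]
tool_rot: [-0.017, 1.0, 0.001, -0.002]
force: [-1.1, 0.1, 0.1]
finger_gap: 0.003
gripper_force: 0.0
t 34.2 tcp [ 0.5251 -0.25    0.1817] yaw 1.604 q [-0.64  0.56  1.61 -0.    0.98 -2.24] F [-1.1  0.1  0.1]
```

View pics/s6.png

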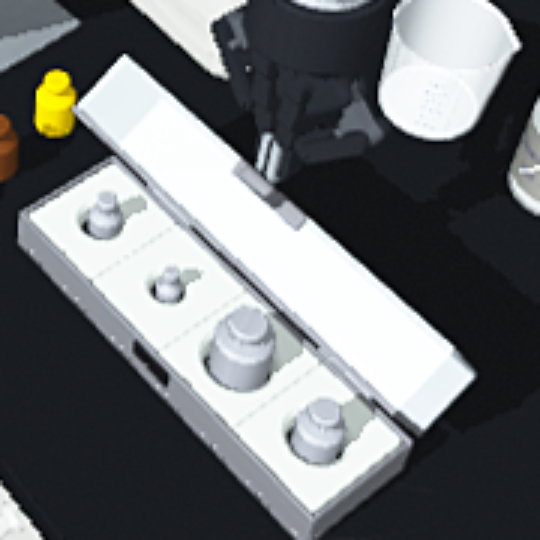

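The lid follows the fingers and is about half closed. Continuing the arc.

```bash
python3 -m pendant '.012 0 .003 0 0;.024 0 .006 0 0;.036 0 .011 0 0;.047 0 .017 0 0;.058 0 .024 0 0;.067 0 .032 0 0;.076 0 .041 0 0;.084 0 .05 0 0;.091 0 .058 0 0;.096 0 .066 0 0;.097 0 .07 0 0;.097 0 .072 0 0;.097 0 .072 0 0'; python3 - <<'E'
from h import *
from station import eyes
go(); S=eyes.snapshot("scene"); cv2.imwrite("pics/s7.png",cv2.resize(S["pixels"][225:405,335:515,::-1],(540,540)))
E
```

```text
t: 35.55
tcp_pos: [0.4296, -0.2531, 0.1118]
tool_rot: [-0.018, 1.0, 0.001, -0.002]
force: [-7.3, 1.6, 18.9]
finger_gap: 0.0
gripper_force: 9.4
t 35.5 tcp [ 0.4296 -0.2531  0.1118] yaw 1.606 q [-0.76  0.59  1.87 -0.    0.69 -2.36] F [-7.3  1.6 18.9]
```

View pics/s7.png

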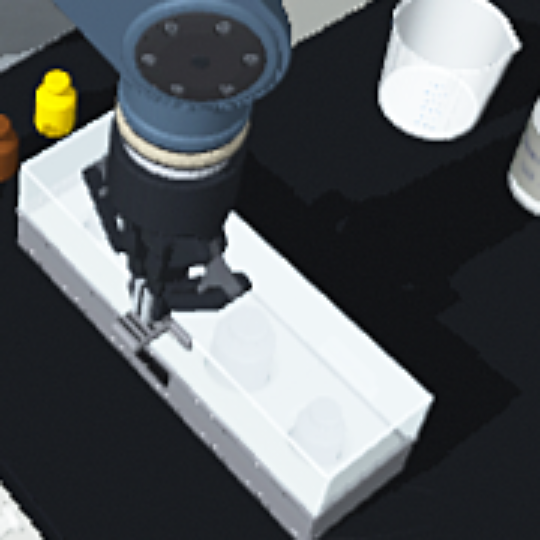

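The lid is down, with 19 N on the tab (crop (140,325)). I'll back off and verify.

```bash
python3 -m pendant '0 0 -.03 0 0;0 0 -.08 0 0;0 .05 -.12 0 0;0 .1 -.14 0 0;0 .15 -.14 0 0;0 .2 -.14 0 0;0 .25 -.14 0 0;0 .3 -.14 0 0;0 .35 -.14 0 0;0 .35 -.14 0 0;0 .35 -.14 0 0;0 .35 -.14 0 0'; python3 - <<'E'
from h import *
from station import eyes
go(); T,S=eyes.snapshot("top"),eyes.snapshot("scene")
for c in(cloud(T),cloud(S)):
    w=c[(c[...,2]>.08)&(c[...,2]<.12)&(c[...,1]<-.12)&(c[...,1]>-.38)&(c[...,0]<.53)&(c[...,0]>.445)]
    A=np.c_[w[:,:2],np.ones(len(w))]
    for i in range(3):
        p=np.linalg.lstsq(A,w[:,2],rcond=None)[0]; k=abs(A@p-w[:,2])<.004; A,w=A[k],w[k]
    print(p,len(w),np.median(w[:,2]))
cv2.imwrite("pics/s8.png",cv2.resize(S["pixels"][225:405,335:515,::-1],(540,540)))
E
```

```text
t: 36.8
tcp_pos: [0.4191, 0.096, 0.2501]
tool_rot: [-0.018, 1.0, -0.0, -0.0]
force: [0.4, -0.5, 1.0]
finger_gap: -0.001
gripper_force: 0.0
t 36.8 tcp [0.4191 0.096  0.2501] yaw 1.607 q [-0.04  0.27  1.9  -0.    0.97 -1.64] F [ 0.4 -0.5  1. ]
[-0.00162476  0.00154963  0.09133939] 2086 0.09015749545457352
[-0.00014697  0.00043945  0.08997731] 4662 0.08978787886461867
```

View pics/s8.png

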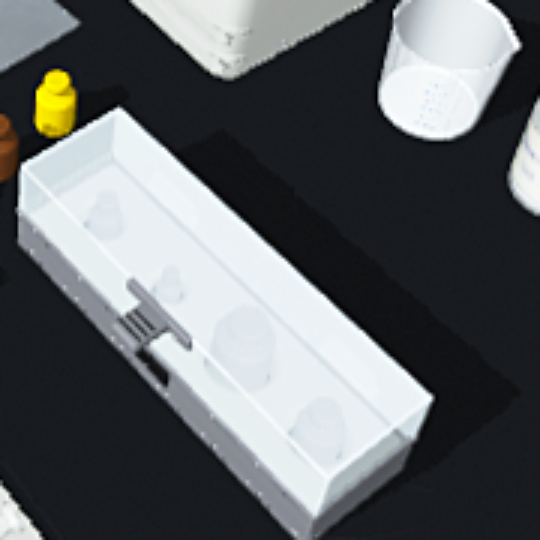

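The lid top is level at z = 0.090, so it is fully shut, and all four weights stand upright inside. Handing in.

```bash
python3 -c "from station import job; print(job.sign_off())"
```

```text
the job is handed in; nothing more can be done
None
```

Job handed in at about 37 s on the robot's clock: all four weights stand upright in their matching wells, and the lid is fully closed.

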